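# Centre the little globe on the night lamp and switch it on

### The arm

A 7-joint arm with a two-finger parallel gripper is mounted at the origin on the work surface. World frame = base frame: x ahead of the robot, y to its left, z up, the work surface at z = 0. Lengths are in m, angles in rad, forces in N, time in s.
With the tool pointing down it reaches from about 0.4 to 0.9 m from the base axis. Payload 5.5 kg.
Tool frame: the origin (TCP) lies at the very end of the fingers, on their centre line; the grasp point (between the pads) lies 19 mm behind it; y points along the fingers, z is the direction in which the jaws open and shut, and the axes are right-handed (so a half turn about y gives the same grasp; the last joint's range is limited). The gripper opens to 85 mm and grips with 20 to 120 N. Pads are 22 mm wide; open, the fingers measure 114 mm over their backs; the gripper's body (76 mm by 85 mm) begins 54 mm behind the grasp point. The pads swing forward as they close: fully open they stand 13 mm farther back than shut.
Start: joints at [-1.005, 0.501, -0.427, 1.55, 0.221, 1.138, -0.21], TCP at [0.194, 0.62, 0.231] pointing down, gripper open.
Joint ranges: [-2.88, 2.88], [-0.31, 2.03], [-1.54, 1.56], [0.2, 2.42], [-1.41, 4.55], [0.19, 2.02], [-2.57, 2.57]. Speed limits (rad/s): [2.57, 2.57, 3.14, 3.14, 3.14, 3.14, 3.14].

### API

Orientations are given as a unit quaternion [w, x, y, z].
In Python, from station import ctrl gives the robot as it stands. Calls block until the motion is done:
- ctrl.move_to(position, orientation): joint-space move of the TCP to a pose.
- ctrl.movel(position, speed=0.15, frame=None, stop_force=None): straight line of the TCP; frame=None keeps the orientation; speed is the mean speed in m/s. With stop_force (N) it stops when the force on the tool has changed by that much, and returns True; else False.
- ctrl.set_joints(angles): joint-space move.
- ctrl.command_gripper(opening, grip_force=None): finger opening in m; grip_force is the grip in N (None keeps the last); returns when the fingers have stopped.
- ctrl.sleep(seconds).
- ctrl.ik(position, orientation): joint angles nearest the present ones, or None.
- ctrl.get_image(name): name is "scene" or "top" or "wrist"; returns (picture, depth): 480x640x3 uint8, red, green, blue; 480x640 float32, m along the optical axis (not along the pixel's ray), 0 where there is no reading.
- ctrl.camera_info(name): a dict with "vertical_fov" (degrees; the focal length in pixels is half the picture's height over the tangent of half this angle, whatever the lens; pixels are square), "cx", "cy" (the principal point, pixels), "pose" (4x4, takes a point from camera to world coordinates); the wrist camera has in their place "hand_eye" (4x4, takes a point from camera to tool coordinates, whose origin is the TCP and whose axes are the tool frame's). Camera axes: x right, y up, looking along -z (the intrinsics and any distortion apply to the point x, -y, -z); pixel columns grow to the right and rows downward; lengths in m; the calibration is good to about 2 mm. A picture is of the moment at which its call begins: read the wrist's pose just before it. camera_info takes no time and is no camera call.
A pose or a line that the arm cannot do raises ctrl.PlanningError and nothing moves.
- ctrl.sign_off(): hands the job in, once; it reports no verdict.
Readings, each from a call of its own:
- ctrl.current_time_s(): time.
- ctrl.current_joint_positions(): joint angles.
- ctrl.current_qvel(): joint speeds.
- ctrl.current_effort(): joint torques, N m.
- ctrl.current_eef_pos(): TCP position.
- ctrl.current_orientation(): TCP orientation.
- ctrl.current_ft_force(): force on the tool from outside, world axes, zero at the start.
- ctrl.current_ft_torque(): the same for the moment, N m.
- ctrl.current_finger_gap(): finger opening in m.
Only numpy, scipy, OpenCV 4.12 (cv2) and the standard library are available. Lean on these libraries where they do the work, as an engineer would, in place of code of your own. Each camera call takes 0.05 s, during which the arm holds its last target.

### The job

The little globe has been left near the edge of the round night lamp it stands on. With light taps of the fingertips, low on its foot, nudge it to the middle so that the whole foot stands inside the pale disc on the lamp's top, without gripping, lifting or tipping it; when it stands there by itself, press the lamp's button down fully and let it spring back. Leave everything else on the desk where it is and finish clear of everything.

Things in the scene. Friction and masses are not known exactly. Their poses are not given: they have to be found in the camera images.
- globe: Small toy globe on a stand, 65 mm high, about 110 g, loose, standing on the lamp. Origin: centre of its underside, z up. It rests on a pad 30 mm in diameter, 4 mm high, so it rocks easily and tips if pushed at the ball. Above the pad is its widest part, a round flange 48 mm in diameter, 4 to 14 mm up: push there. Friction about 0.6; a push under 1 N slides it, and it stops with the push.
- globe_ball (a joint): Turn of the globe's ball on its tilted axle, rad; free, of no importance. The ball is 40 mm in diameter, centred 43 mm above the globe's underside, held in a thin bracket 47 mm across; both lie within the flange's outline.
- lamp_center (a point): Centre of the night lamp's flat top, 40 mm above the desk. Fixed to the desk: a grey drum 110 mm in diameter, 40 mm high, with a flush pale disc 62 mm in diameter in the middle of its top, and a tongue 54 mm wide, 24 mm high, reaching 132 mm from the drum's centre along the point's -x, which carries the button.
- lamp_button (a joint): Travel of the lamp's press button in m: 0 is up, 0.006 is fully down. It goes straight down, springs back, starts to move at about 1.2 N and needs about 4 N to be fully down.
- lamp_button_top (a point): Centre of the top of the round press button (28 mm diameter, in a 44 mm diameter collar 36 mm above the desk), 42 mm above the desk when up, 105 mm from the drum's centre. It moves with the button.
- glass: Steel glass, 70 mm diameter at the rim, 85 mm high, loose, on the desk about 155 mm from the lamp's centre; origin at the centre of its underside. To be left alone.
- eraser: Eraser 45 x 20 x 13 mm, loose, on the desk about 120 mm from the lamp's centre; origin at the centre of its underside, long side along x. To be left alone.
- sharpener: Metal pencil sharpener 26 x 16 x 12 mm, loose, on the desk about 135 mm from the lamp's centre; origin at the centre of its underside. To be left alone.
- stick: Wooden pointer stick, about 300 mm long along its x, 16 mm wide, 14 mm high, lying loose to the left; origin on its underside, 120 mm from the thick end. To be left alone.
- tin: Flat metal pencil tin 92 x 172 x 18 mm, loose, to the right; origin at the centre of its underside. To be left alone.
- penpot: White plastic cup, 72 mm diameter, 100 mm high, loose, far left; origin at the centre of its underside. To be left alone.
Not all that is in view belongs to the job. What is shaped like the part that bears lamp_center but blue or pink is not meant.

How it is judged:
By the outcome, as a careful person would: the job done as asked, in the order asked, and still so for the second after the job is handed in, with the robot touching nothing.
It also fails if it takes over 48 s, if anything falls off the work surface, if the arm or the gripper's body presses on something with over 40 N, if the wrist force passes 120 N, or if a joint passes its speed limit or range.

## Working session

There is one attempt and no reset: what is moved stays moved. The work goes in short steps, each a Python script; the robot and the scene stay as the last script left them, time stands still between calls to the robot, and variables do not carry over. Pictures are saved under pics/ and viewed, and the job is handed in when it is done.

```bash
ls; mkdir -p pics
python3 - <<'E'
from station import ctrl
import cv2,numpy as np
print(ctrl.current_time_s(),ctrl.current_eef_pos(),ctrl.current_orientation(),ctrl.current_finger_gap())
for n in("scene","top","wrist"):
    im,d=ctrl.get_image(n); cv2.imwrite(f"pics/{n}0.png",im[:,:,::-1]); np.savez(f"pics/{n}0.npz",im=im,d=d)
    print(n,ctrl.camera_info(n),(d>0).mean())
E
```

```text
pics
0.0 [0.19367665 0.61973576 0.23022837] [-0.69832382  0.69971419 -0.10676611  0.10651242] 0.08520759511571324
scene {'vertical_fov': 53.38640975547476, 'cx': 316.7767991490214, 'cy': 237.30181996768596, 'pose': array([[-0.48096092, -0.74550765,  0.4614054 ,  1.07917976],
       [ 0.87666184, -0.40181325,  0.26459428,  0.28115311],
       [-0.01185826,  0.53175602,  0.84681457,  0.98096566],
       [ 0.        ,  0.        ,  0.        ,  1.        ]])} 0.9960904947916667
top {'vertical_fov': 43.597731806982466, 'cx': 320.57495127676606, 'cy': 237.62395425705336, 'pose': array([[ 0.02424286,  0.99604425, -0.08548766,  0.45443317],
       [-0.99960762,  0.02535192,  0.01191158, -0.00886977],
       [ 0.01403173,  0.08516535,  0.99626802,  1.476208  ],
       [ 0.        ,  0.        ,  0.        ,  1.        ]])} 0.9958333333333333
wrist {'vertical_fov': 60.94473145338548, 'cx': 326.2585654227789, 'cy': 236.37520905815347, 'hand_eye': array([[ 7.73287777e-04, -9.60408392e-01, -2.78594906e-01,
        -7.12109467e-02],
       [ 1.43856383e-05,  2.78595000e-01, -9.60408676e-01,
        -1.41740293e-01],
       [ 9.99999701e-01,  7.38664525e-04,  2.29250196e-04,
        -7.52550201e-04],
       [ 0.00000000e+00,  0.00000000e+00,  0.00000000e+00,
         1.00000000e+00]])} 0.9960481770833334
```

View pics/top0.png

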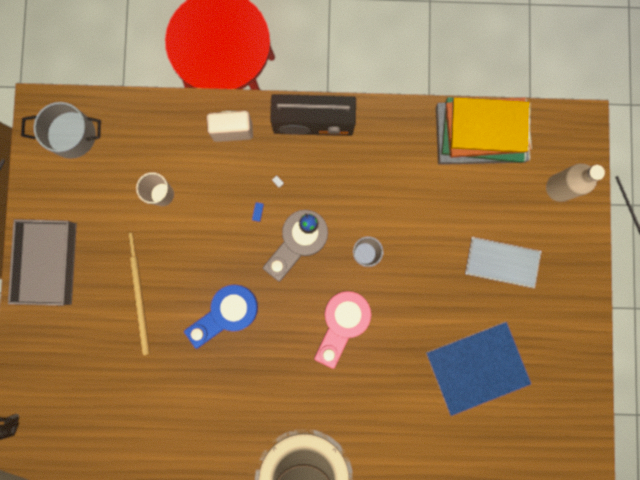

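View pics/scene0.png

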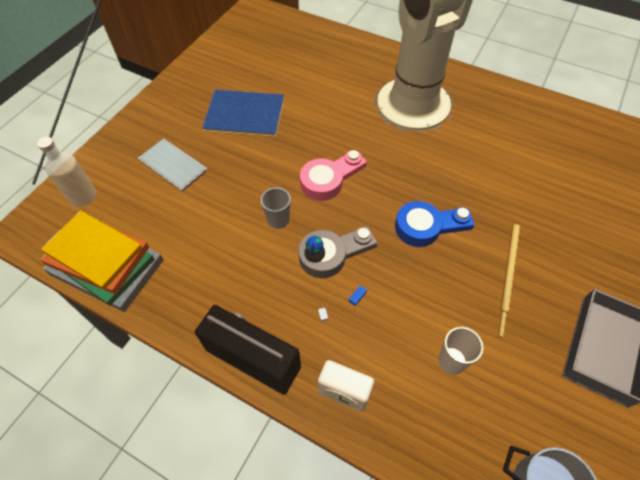

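View pics/wrist0.png

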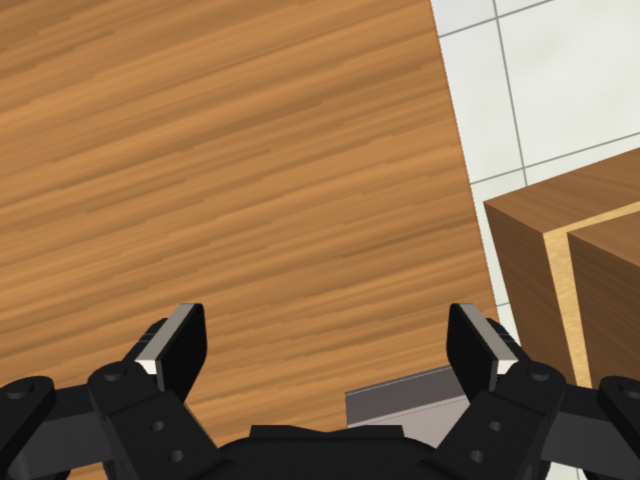

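```bash
cat > h.py <<'E'
from station import ctrl
import cv2,numpy as np
from scipy.spatial.transform import Rotation as Ro
def R2q(R):
    q=Ro.from_matrix(R).as_quat(); return np.array([q[3],q[0],q[1],q[2]])
def q2R(q): return Ro.from_quat([q[1],q[2],q[3],q[0]]).as_matrix()
def toolR(d,tilt=0.):
    """tool x along horizontal d (when tilt 0), y down; tilt>0: tip leads towards d"""
    d=np.array([d[0],d[1],0.]);d/=np.linalg.norm(d)
    y=np.cos(tilt)*np.array([0,0,-1.])+np.sin(tilt)*d
    x=np.cos(tilt)*d+np.sin(tilt)*np.array([0,0,1.])
    return np.column_stack([x,y,np.cross(x,y)])
def campose(n):
    i=ctrl.camera_info(n)
    if n!="wrist": return i["pose"]
    T=np.eye(4);T[:3,:3]=q2R(ctrl.current_orientation());T[:3,3]=ctrl.current_eef_pos()
    return T@i["hand_eye"]
def ray(n,P,uv,z):
    i=ctrl.camera_info(n);f=240/np.tan(np.radians(i["vertical_fov"]/2))
    uv=np.atleast_2d(np.asarray(uv,float))
    c=np.column_stack([(uv[:,0]-i["cx"])/f,-(uv[:,1]-i["cy"])/f,-np.ones(len(uv))])
    w=c@P[:3,:3].T;o=P[:3,3]
    return o+w*((z-o[2])/w[:,2])[:,None]
def proj(n,P,X):
    i=ctrl.camera_info(n);f=240/np.tan(np.radians(i["vertical_fov"]/2))
    c=(np.atleast_2d(X)-P[:3,3])@P[:3,:3]
    return np.column_stack([i["cx"]-f*c[:,0]/c[:,2],i["cy"]+f*c[:,1]/c[:,2]])
def circ(p):
    A=np.column_stack([2*p[:,:2],np.ones(len(p))]);s=np.linalg.lstsq(A,(p[:,:2]**2).sum(1),rcond=None)[0]
    return s[:2],np.sqrt(s[2]+s[0]**2+s[1]**2)
def shot(n,name):
    P=campose(n); im,d=ctrl.get_image(n); cv2.imwrite(f"pics/{name}.png",im[:,:,::-1]); np.savez(f"pics/{name}.npz",im=im,d=d,P=P); return P,im,d
E
python3 - <<'E'
from h import *
P=campose("top")
for n,uv,z in(("lamp",(305,232),.04),("globe ball",(309,223),.083),("button",(277,267),.042),("glass rim",(367,251),.085),("eraser",(258,212),.013),("sharp",(278,182),.012),("base",(303,478),0)):
    print(n,ray("top",P,uv,z)[0].round(3))
P=campose("scene")
for n,uv,z in(("lamp",(323,252),.04),("globe ball",(315,242),.083),("button",(364,235),.042)): print(n,ray("scene",P,uv,z)[0].round(3))
E
```

```text
lamp [0.59  0.012 0.04 ]
globe ball [0.608 0.002 0.083]
button [0.505 0.076 0.042]
glass rim [ 0.545 -0.134  0.085]
eraser [0.639 0.129 0.013]
sharp [0.715 0.082 0.012]
base [0.004 0.001 0.   ]
lamp [0.594 0.019 0.04 ]
globe ball [0.603 0.003 0.083]
button [0.51  0.081 0.042]
```

Run:
```python
from h import *
L=np.array([.592,.015]);G=np.array([.606,.002]);d=(L-G)/np.linalg.norm(L-G)
for s in(1,-1):
  for tilt in (0,.2,.3):
    R=toolR(d,tilt)
    if s<0: R=R@np.diag([-1,1,-1.])
    for off,z in((-.1,.2),(-.06,.12),(-.05,.048),(0,.048)):
        p=[*(G+d*off),z]; j=ctrl.ik(p,R2q(R)); print(s,tilt,off,z,None if j is None else np.round(j,2))
print(d)
```

```text
1 0 -0.1 0.2 [-0.61  0.83  1.13  1.53 -0.77  1.28 -1.7 ]
1 0 -0.06 0.12 [-0.69  0.91  1.13  1.67 -0.89  1.16 -1.64]
1 0 -0.05 0.048 [-0.6   0.88  0.9   1.72 -0.83  0.97 -1.68]
1 0 0 0.048 [-0.68  0.83  0.9   1.82 -0.82  0.92 -1.71]
1 0.2 -0.1 0.2 [-0.39  0.83  0.9   1.35 -0.7   1.46 -1.76]
1 0.2 -0.06 0.12 [-0.46  0.88  0.9   1.51 -0.77  1.32 -1.71]
1 0.2 -0.05 0.048 [-0.48  0.97  0.9   1.56 -0.87  1.24 -1.65]
1 0.2 0 0.048 [-0.56  0.92  0.9   1.68 -0.87  1.18 -1.66]
1 0.3 -0.1 0.2 [-0.33  0.89  0.9   1.27 -0.74  1.59 -1.75]
1 0.3 -0.06 0.12 [-0.4   0.93  0.9   1.43 -0.8   1.45 -1.69]
1 0.3 -0.05 0.048 [-0.42  1.02  0.9   1.48 -0.89  1.37 -1.63]
1 0.3 0 0.048 [-0.5   0.97  0.9   1.6  -0.89  1.31 -1.64]
-1 0 -0.1 0.2 [ 0.03  0.55  0.05  1.5  -0.03  1.09  0.9 ]
-1 0 -0.06 0.12 [ 0.02  0.58  0.    1.65 -0.    0.91  0.84]
-1 0 -0.05 0.048 [ 0.03  0.67 -0.03  1.7   0.03  0.78  0.81]
-1 0 0 0.048 [-0.01  0.62 -0.05  1.8   0.04  0.73  0.74]
-1 0.2 -0.1 0.2 [ 0.11  0.66  0.02  1.33 -0.13  1.31  0.99]
-1 0.2 -0.06 0.12 [ 0.1   0.68 -0.03  1.49 -0.12  1.13  0.96]
-1 0.2 -0.05 0.048 [ 0.12  0.76 -0.06  1.54 -0.1   1.    0.95]
-1 0.2 0 0.048 [ 0.09  0.7  -0.08  1.65 -0.1   0.94  0.91]
-1 0.3 -0.1 0.2 [ 0.14  0.72  0.01  1.24 -0.17  1.43  1.02]
-1 0.3 -0.06 0.12 [ 0.14  0.74 -0.04  1.41 -0.16  1.24  1.  ]
-1 0.3 -0.05 0.048 [ 0.15  0.81 -0.07  1.46 -0.14  1.12  1.  ]
-1 0.3 0 0.048 [ 0.13  0.76 -0.1   1.58 -0.14  1.05  0.96]
[-0.73279349  0.6804511 ]
```

Run:
```python
from h import *
L=np.array([.592,.015]);G=np.array([.606,.002]);d=(L-G)/np.linalg.norm(L-G)
ctrl.command_gripper(.034)
print(ctrl.current_time_s(),ctrl.current_finger_gap())
ctrl.move_to([*(L-d*.07),.24],R2q(toolR(d,.2)))
print(ctrl.current_time_s(),ctrl.current_eef_pos())
P,im,dep=shot("wrist","w1")
```

```text
0.7 0.033874986283053896
3.5083 [ 0.64331125 -0.03138186  0.23961259]
```

View pics/w1.png

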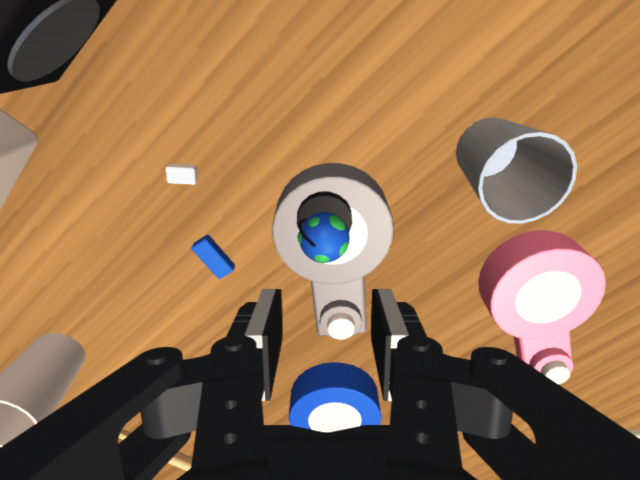

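Run:
```python
import cv2
im=cv2.imread("pics/w1.png")[150:350,230:430]
cv2.imwrite("pics/w1c.png",cv2.resize(im,(600,600),interpolation=cv2.INTER_CUBIC))
```

```text
(no output)
```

View pics/w1c.png

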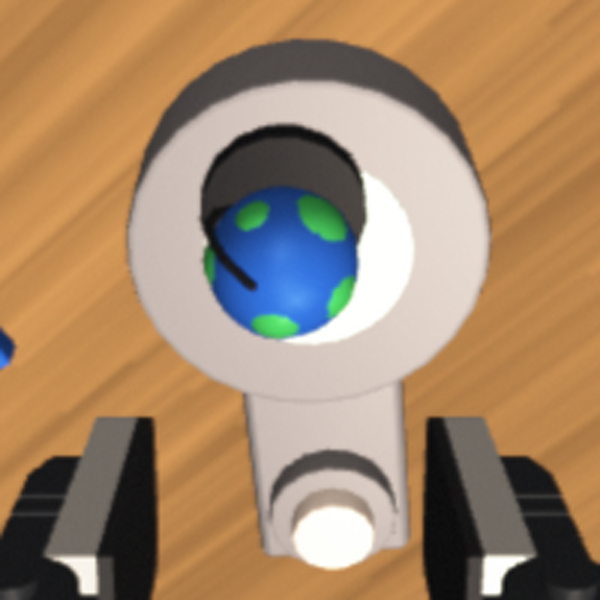

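```bash
cat >> h.py <<'E'
def fixedR(p,r,c0):
    from scipy.optimize import least_squares
    s=least_squares(lambda c:np.hypot(*(p[:,:2]-c).T)-r,c0,loss="soft_l1",f_scale=.0005)
    return s.x,np.abs(s.fun).mean()
def measure(P,im,n="wrist",L0=(.592,.015),verbose=True,up=None):
    hsv=cv2.cvtColor(im,cv2.COLOR_RGB2HSV).astype(int);h,s,v=hsv[...,0],hsv[...,1],hsv[...,2]
    Y,X=np.mgrid[:480,:640]; W=ray(n,P,np.column_stack([X.ravel(),Y.ravel()]),.04).reshape(480,640,3)
    r=np.hypot(W[...,0]-L0[0],W[...,1]-L0[1])
    m=((s<60)&(v>150)&(r<.075)).astype(np.uint8)
    m=cv2.morphologyEx(m,cv2.MORPH_OPEN,np.ones((3,3)))
    cs=max(cv2.findContours(m,cv2.RETR_EXTERNAL,cv2.CHAIN_APPROX_NONE)[0],key=cv2.contourArea)[:,0]
    w=ray(n,P,cs,.04); c=np.array(L0)
    for k in range(6):
        rr=np.hypot(*(w[:,:2]-c).T); q=w[abs(rr-.055)<(.012 if k<2 else .004)]; c,e=fixedR(q,.0545,c)
    fr=circ(q)
    out={"lamp":c,"lamp_err":e,"lamp_free":fr}
    # pale disc
    m2=((s<40)&(v>235)&(r<.045)).astype(np.uint8)
    ball=((s>110)&(((h>95)&(h<125))|((h>45)&(h<80)))&(v>50)&(r<.12)).astype(np.uint8)
    ball=cv2.morphologyEx(ball,cv2.MORPH_OPEN,np.ones((3,3)))
    W8=ray(n,P,np.column_stack([X.ravel(),Y.ravel()]),.083).reshape(480,640,3)
    ball[np.hypot(W8[...,0]-c[0],W8[...,1]-c[1])>.07]=0
    cb=max(cv2.findContours(ball,cv2.RETR_EXTERNAL,cv2.CHAIN_APPROX_NONE)[0],key=cv2.contourArea)
    (bx,by),br=cv2.minEnclosingCircle(cb)
    out["ballpx"]=(bx,by,br); out["ball"]=ray(n,P,(bx,by),.083)[0][:2]
    # flange top-face mask
    fm=((s<80)&(v>40)&(v<110)&(r<.054)).astype(np.uint8); out["fm"]=fm; out["m2"]=m2
    out["dark"]=((v<110)&(s<100)&(r<.052)).astype(np.uint8)
    return out
E
python3 - <<'E'
from h import *
z=np.load("pics/w1.npz");P,im=z["P"],z["im"]
o=measure(P,im)
print({k:o[k] for k in("lamp","lamp_err","lamp_free","ballpx","ball")})
for u in (300,310,325,340): print(u,[tuple(im[y,u]) for y in range(186,216,2)])
m=o["m2"]; cs=max(cv2.findContours(m,0,1)[0],key=cv2.contourArea)[:,0]
w=ray("wrist",P,cs,.04); print("disc r from lamp",np.sort(np.hypot(*(w[:,:2]-o["lamp"]).T))[-25:].round(4))
fm=o["fm"]; cf=max(cv2.findContours(fm,0,1)[0],key=cv2.contourArea)[:,0]
v=im.copy()
for p in cf: v[p[1],p[0]]=(255,0,0)
for p in cs: v[p[1],p[0]]=(0,255,0)
cv2.imwrite("pics/w1d.png",cv2.resize(v[150:350,230:430,::-1],(600,600),interpolation=0))
E
```

```text
{'lamp': array([0.58685657, 0.01203923]), 'lamp_err': np.float64(0.0011036935704868236), 'lamp_free': (array([0.58752924, 0.01150307]), np.float64(0.053400849346592484)), 'ballpx': (323.9441223144531, 236.71148681640625, 25.261775970458984), 'ball': array([0.60718094, 0.00348904])}
300 [(np.uint8(183), np.uint8(170), np.uint8(163)), (np.uint8(205), np.uint8(191), np.uint8(184)), (np.uint8(209), np.uint8(195), np.uint8(187)), (np.uint8(209), np.uint8(196), np.uint8(188)), (np.uint8(210), np.uint8(195), np.uint8(188)), (np.uint8(210), np.uint8(196), np.uint8(188)), (np.uint8(210), np.uint8(196), np.uint8(188)), (np.uint8(209), np.uint8(195), np.uint8(187)), (np.uint8(193), np.uint8(179), np.uint8(172)), (np.uint8(134), np.uint8(124), np.uint8(118)), (np.uint8(45), np.uint8(42), np.uint8(41)), (np.uint8(33), np.uint8(31), np.uint8(31)), (np.uint8(48), np.uint8(45), np.uint8(45)), (np.uint8(53), np.uint8(49), np.uint8(47)), (np.uint8(53), np.uint8(50), np.uint8(48))]
310 [(np.uint8(212), np.uint8(198), np.uint8(190)), (np.uint8(210), np.uint8(197), np.uint8(189)), (np.uint8(211), np.uint
[... 1407 characters left out ...]
), np.uint8(199)), (np.uint8(215), np.uint8(201), np.uint8(193)), (np.uint8(97), np.uint8(88), np.uint8(85)), (np.uint8(19), np.uint8(18), np.uint8(19)), (np.uint8(53), np.uint8(49), np.uint8(47)), (np.uint8(73), np.uint8(67), np.uint8(64)), (np.uint8(73), np.uint8(68), np.uint8(64)), (np.uint8(74), np.uint8(68), np.uint8(65)), (np.uint8(74), np.uint8(67), np.uint8(64)), (np.uint8(74), np.uint8(67), np.uint8(65)), (np.uint8(75), np.uint8(68), np.uint8(65)), (np.uint8(73), np.uint8(67), np.uint8(65))]
disc r from lamp [0.0308 0.0308 0.0309 0.0309 0.0309 0.0309 0.031  0.031  0.031  0.031
 0.0311 0.0311 0.0311 0.0312 0.0312 0.0313 0.0313 0.0313 0.0314 0.0314
 0.0314 0.0315 0.0315 0.0316 0.0317]
```

View pics/w1d.png

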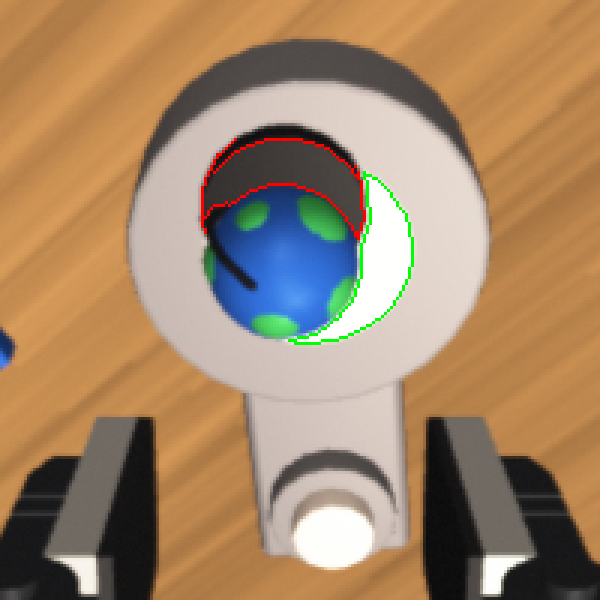

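```bash
cat >> h.py <<'E'
def full(P,im,n="wrist",tail=(-.08,.064),L0=(.587,.012)):
    o=measure(P,im,n,L0=L0); L=o["lamp"]; t=np.array(tail)/np.hypot(*tail)
    hsv=cv2.cvtColor(im,cv2.COLOR_RGB2HSV).astype(int);s,v=hsv[...,1],hsv[...,2]
    Y,X=np.mgrid[:480,:640]; px=np.column_stack([X.ravel(),Y.ravel()])
    W=ray(n,P,px,.04).reshape(480,640,3); 
    m=((s<70)&(v>160)&(np.hypot(W[...,0]-L[0],W[...,1]-L[1])<.07)).astype(np.uint8)
    cs=max(cv2.findContours(m,0,1)[0],key=cv2.contourArea)[:,0]; w=ray(n,P,cs,.04)[:,:2]
    for k in range(6):
        dd=w-L;r=np.hypot(*dd.T); q=w[(abs(r-.055)<.004)&((dd@t)/r<.75)]; L,e=fixedR(q,.055,L)
    print("lamp",L.round(4),"err",e.round(5),"free",circ(q),len(q))
    cs=max(cv2.findContours(o["m2"],0,1)[0],key=cv2.contourArea)[:,0]; w=ray(n,P,cs,.04)[:,:2]
    q=w[abs(np.hypot(*(w-L).T)-.031)<.002]
    if len(q)>10: print("disc",fixedR(q,.031,L),"free",circ(q),len(q))
    cam=P[:3,3]
    cf=max(cv2.findContours(o["fm"],0,1)[0],key=cv2.contourArea)[:,0]; w=ray(n,P,cf,.054)[:,:2]
    G=ray(n,P,o["ballpx"][:2],.083)[0][:2]; g=G.copy()
    for k in range(8):
        r=np.hypot(*(w-g).T); q=w[abs(r-.024)<(.006 if k<3 else .0015)]; g,e=fixedR(q,.024,g)
    print("globe flange",g.round(4),"err",e.round(5),"free",circ(q),len(q),"ball",G.round(4))
    return L,g,G
E
python3 - <<'E'
from h import *
z=np.load("pics/w1.npz");P,im=z["P"],z["im"]
L,g,G=full(P,im)
print(g-L, np.hypot(*(g-L)), proj("wrist",P,[[*L,.04],[*g,.054]]))
hs=cv2.cvtColor(im,cv2.COLOR_RGB2HSV); m=((hs[...,1]<40)&(hs[...,2]>235)).astype(np.uint8);m[:310]=0;m[345:]=0;m[:,:320]=0;m[:,365:]=0
c=max(cv2.findContours(m,0,1)[0],key=cv2.contourArea)[:,0]; w=ray("wrist",P,c,.042); print("button",circ(w))
B=circ(w)[0]; print(np.hypot(*(B-L)),B-L)
E
```

```text
lamp [0.5862 0.0125] err 0.00129 free (array([0.58775358, 0.0112941 ]), np.float64(0.05314790422950662)) 247
disc (array([0.58740248, 0.0118753 ]), np.float64(0.00029823507355096945)) free (array([0.58690506, 0.01169923]), np.float64(0.03057194064620585)) 86
globe flange [0.606  0.0044] err 0.00053 free (array([0.6070886 , 0.00378481]), np.float64(0.023131945450779658)) 95 ball [0.6072 0.0035]
[ 0.0198555  -0.00807058] 0.021433043403106904 [[332.86123167 235.66126984]
 [324.29758603 222.26827775]]
button (array([0.50295322, 0.07759389]), np.float64(0.01271558592960018))
0.1056724576324604 [-0.08320483  0.06514311]
```

Run:
```python
from h import *
z=np.load("pics/w1.npz");d=z["d"]
i=ctrl.camera_info("wrist");f=240/np.tan(np.radians(i["vertical_fov"]/2))
Y,X=np.mgrid[:480,:640]
c=np.stack([(X-i["cx"])/f*d,-(Y-i["cy"])/f*d,-d,np.ones_like(d)],-1)@i["hand_eye"].T
m=(d>0)&(c[...,1]<.005)&(c[...,1]>-.05)&(Y>280)
t=c[m]
for a in range(-50,6,2):
    q=t[(t[:,1]*1e3>=a)&(t[:,1]*1e3<a+2)]
    if len(q): print(a,len(q),"x",q[:,0].min().round(4),q[:,0].max().round(4),"|z|",abs(q[:,2]).min().round(4),abs(q[:,2]).max().round(4))
```

```text
-50 914 x -0.0141 -0.0061 |z| 0.017 0.0498
-48 934 x -0.0144 -0.0059 |z| 0.0173 0.0492
-46 663 x -0.0144 -0.001 |z| 0.0175 0.0475
-44 498 x -0.0141 0.0042 |z| 0.0175 0.0439
-42 322 x -0.0131 0.0075 |z| 0.0174 0.0379
-40 347 x -0.0124 0.0103 |z| 0.0159 0.0301
-38 1042 x -0.012 0.0115 |z| 0.0158 0.027
-36 295 x -0.0116 0.0114 |z| 0.0158 0.0245
-34 266 x -0.0119 0.0111 |z| 0.0159 0.0246
-32 289 x -0.0116 0.0107 |z| 0.0159 0.0313
-30 372 x -0.0116 0.0103 |z| 0.0159 0.0313
-28 353 x -0.0119 0.0109 |z| 0.0159 0.0317
-26 326 x -0.0117 0.0111 |z| 0.0159 0.0315
-24 318 x -0.0119 0.0106 |z| 0.0159 0.0315
-22 297 x -0.0118 0.0106 |z| 0.0159 0.0317
-20 303 x -0.0116 0.0115 |z| 0.0159 0.0316
-18 282 x -0.0118 0.0106 |z| 0.016 0.0316
-16 269 x -0.0116 0.0111 |z| 0.0159 0.0317
-14 250 x -0.0116 0.0112 |z| 0.0159 0.0314
-12 258 x -0.0116 0.01 |z| 0.016 0.0316
-10 230 x -0.0116 0.011 |z| 0.0159 0.0308
-8 181 x -0.0115 0.011 |z| 0.0159 0.0299
-6 155 x -0.0116 0.0109 |z| 0.0159 0.0266
-4 75 x -0.0108 0.0103 |z| 0.0159 0.0245
-2 50 x -0.009 0.0105 |z| 0.0159 0.018
0 4 x 0.0009 0.0031 |z| 0.0161 0.0181
```

Run:
```python
from h import *
L=np.array([.5872,.0119]);g=np.array([.6068,.0040]);D=np.hypot(*(L-g));d=(L-g)/D
R=toolR(d,.2);q=R2q(R); z=.046
ctrl.move_to([*(g-d*.049),.12],q)
hit=ctrl.movel([*(g-d*.049),z],speed=.08,stop_force=5); print("down",hit,ctrl.current_time_s())
f0=ctrl.current_ft_force()
hit=ctrl.movel([*(g-d*(.029-.012)),z],speed=.03,stop_force=5); print("tap",hit,ctrl.current_eef_pos(),ctrl.current_ft_force()-f0,ctrl.current_time_s())
ctrl.movel([*(g-d*(.029-.012+.006)),z],speed=.05)
P,im,dd=shot("wrist","w2")
```

```text
down False 5.1917
tap False [ 0.62262506 -0.00234481  0.04598856] [ 0.6684329   0.37443053 -0.26882216] 6.4083
```

View pics/w2.png

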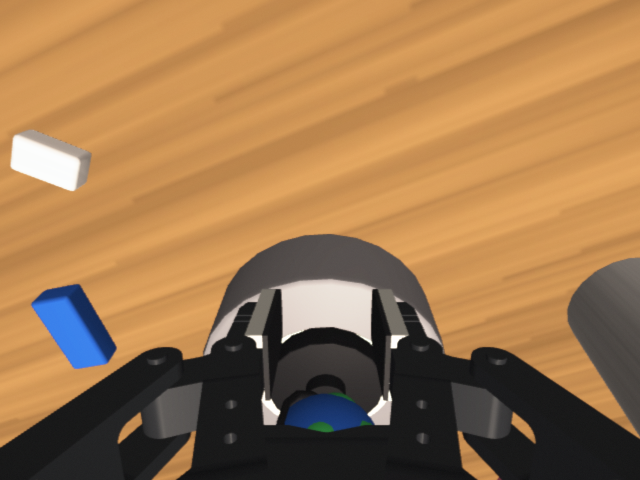

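Run:
```python
from h import *
z=np.load("pics/w2.npz");P,im=z["P"],z["im"]
hs=cv2.cvtColor(im,cv2.COLOR_RGB2HSV)
for u in (300,326,350): print(u,[(y,int(hs[y,u,2])) for y in range(320,350,2)])
# near-side rim: first row where dark>40 after black
pts=[];low=[]
for u in range(290,364,3):
    v=hs[:,u,2].astype(int); y0=next(y for y in range(300,400) if v[y]<110); low.append((u,y0-.5))
    ym=next((y for y in range(y0+2,400) if v[y]>42),None)
    if ym: pts.append((u,ym))
for nm,p,zz in(("toprim",pts,.054),("lowrim",low,.044)):
    w=ray("wrist",P,p,zz)[:,:2]; print(nm,fixedR(w,.024,np.array([.596,.008])),circ(w))
L=np.array([.5872,.0119]);print(proj("wrist",P,[[*L,.04]]))
```

```text
300 [(320, 228), (322, 227), (324, 227), (326, 226), (328, 226), (330, 228), (332, 114), (334, 17), (336, 18), (338, 17), (340, 18), (342, 19), (344, 18), (346, 20), (348, 40)]
326 [(320, 231), (322, 231), (324, 230), (326, 214), (328, 25), (330, 19), (332, 20), (334, 19), (336, 19), (338, 20), (340, 19), (342, 21), (344, 66), (346, 66), (348, 66)]
350 [(320, 232), (322, 232), (324, 231), (326, 230), (328, 230), (330, 217), (332, 36), (334, 19), (336, 20), (338, 17), (340, 20), (342, 20), (344, 19), (346, 22), (348, 61)]
toprim (array([0.59731016, 0.00716707]), np.float64(0.00015052993428471328)) (array([0.59899034, 0.00646668]), np.float64(0.02229629102964274))
lowrim (array([0.59708368, 0.00745257]), np.float64(0.00021932681260849018)) (array([0.59957975, 0.00638023]), np.float64(0.021487798861682787))
[[323.98600965 382.46593766]]
```

Run:
```python
from h import *
L=np.array([.5872,.0119]);g=np.array([.6068,.0040]);d=(L-g)/np.hypot(*(L-g)); z=.046
hit=ctrl.movel([*(L-d*.0275),z],speed=.03,stop_force=5); print(hit,ctrl.current_eef_pos(),ctrl.current_ft_force())
ctrl.movel([*(L-d*.08),z],speed=.1)
ctrl.movel([*(L-d*.09),.24],speed=.2)
P,im,_=shot("wrist","w3"); print(ctrl.current_time_s())
L2,g,G=full(P,im)
print(g-L2,g-L)
```

```text
False [0.61264824 0.00182776 0.04606142] [ 0.30040715 -0.11621172  1.36471489]
9.2833
lamp [0.5862 0.0127] err 0.0013 free (array([0.58796278, 0.01155956]), np.float64(0.05310223131031051)) 239
disc (array([0.58743874, 0.01187568]), np.float64(0.0002527099135824025)) free (array([0.58754011, 0.01184986]), np.float64(0.030898270921806793)) 136
globe flange [0.5863 0.0113] err 0.0005 free (array([0.58760959, 0.01102765]), np.float64(0.022997624859590005)) 79 ball [0.5869 0.0111]
[ 9.42907526e-05 -1.38381634e-03] [-0.00086255 -0.00057338]
```

View pics/w3.png

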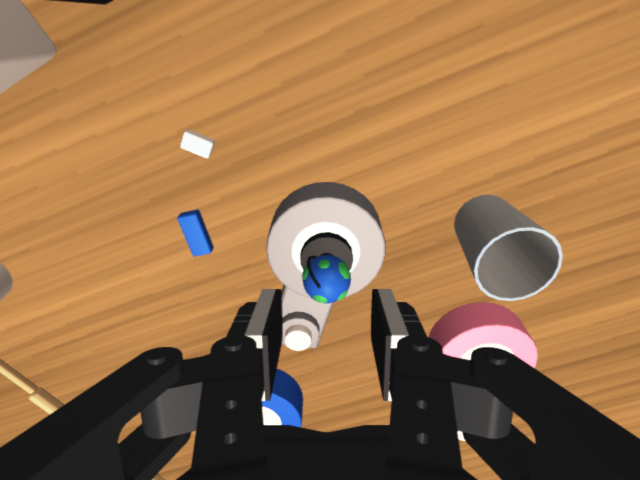

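Run:
```python
from h import *
B=np.array([.504,.077]); j0=ctrl.current_joint_positions(); print(np.round(j0,2))
for a in range(0,360,30):
    dd=[np.cos(np.radians(a)),np.sin(np.radians(a))]
    j=ctrl.ik([*B,.2],R2q(toolR(dd))); k=ctrl.ik([*B,.034],R2q(toolR(dd)))
    if j is not None: print(a,np.round(j,2),k is not None,np.abs(j-j0).max().round(2))
```

```text
[-0.53  0.85  1.05  1.33 -0.71  1.56 -1.46]
0 [ 0.78  0.6  -1.29  1.91  0.64  1.13  0.8 ] True 2.34
30 [ 0.78  0.6  -1.29  1.91  0.64  1.13  1.33] True 2.78
60 [ 0.78  0.6  -1.29  1.91  0.64  1.13  1.85] True 3.31
90 [-1.22  0.77  1.48  1.97 -0.83  1.23 -2.57] True 1.11
120 [-1.2   0.66  1.38  1.97 -0.72  1.15 -2.14] True 0.68
150 [-1.18  0.58  1.3   1.97 -0.64  1.09 -1.69] True 0.64
180 [-1.14  0.51  1.22  1.97 -0.56  1.05 -1.24] True 0.64
210 [-1.09  0.45  1.11  1.97 -0.48  1.02 -0.8 ] True 0.66
240 [-0.98  0.38  0.96  1.97 -0.37  0.98 -0.37] True 1.09
270 [-0.89  0.34  0.82  1.96 -0.3   0.97  0.08] True 1.54
300 [-0.77  0.3   0.67  1.96 -0.23  0.95  0.54] True 1.99
330 [-0.66  0.28  0.54  1.96 -0.18  0.95  1.01] True 2.47
```

Run:
```python
from h import *
B=np.array([.504,.077]); a=np.radians(230); q=R2q(toolR([np.cos(a),np.sin(a)]))
ctrl.command_gripper(0.0)
ctrl.move_to([*B,.2],q); print(ctrl.current_time_s(),ctrl.current_eef_pos(),ctrl.current_finger_gap())
ctrl.movel([*B,.12],speed=.15)
P,im,_=shot("wrist","w4")
print(proj("wrist",P,[[*B,.042],[*B,.12],[.5873,.0119,.04]]))
```

```text
10.6083 [0.50544987 0.07683763 0.20098774] 0.0001506493985995885
[[324.00163374 246.42066152]
 [323.22760208 308.04487153]
 [509.88826663 238.67558106]]
```

View pics/w4.png

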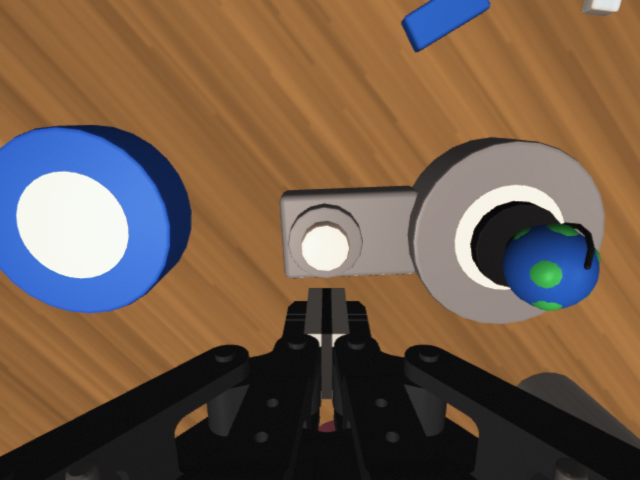

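Run:
```python
from h import *
B=np.array([.504,.077])
ctrl.movel([*B,.055],speed=.1); f0=ctrl.current_ft_force()
hit=ctrl.movel([*B,.030],speed=.015,stop_force=9)
print(hit,ctrl.current_eef_pos(),ctrl.current_ft_force()-f0,ctrl.current_time_s())
ctrl.sleep(.3); print(ctrl.current_eef_pos(),ctrl.current_ft_force()-f0)
```

```text
True [0.50405384 0.07703197 0.04003578] [-2.31328125 -0.85501644  7.41560174] 13.175
[0.50402767 0.07706033 0.04001921] [-2.51872447  0.09630619  8.10680616]
```

Run:
```python
from h import *
B=np.array([.504,.077])
P,im,_=shot("wrist","w5")
hit=ctrl.movel([*B,.036],speed=.01,stop_force=8)
print(hit,ctrl.current_eef_pos(),ctrl.current_ft_force(),ctrl.current_time_s())
for z in (.040,.041,.042,.043,.044,.045,.046,.047,.049):
    ctrl.movel([*B,z],speed=.02); ctrl.sleep(.1); print(z,ctrl.current_eef_pos()[2].round(4),ctrl.current_ft_force().round(2))
print(ctrl.current_time_s())
```

```text
True [0.50405177 0.07702399 0.04003207] [-1.8988007   0.0178092   7.83730549] 13.7333
0.04 0.0401 [-0.74 -0.68  4.78]
0.041 0.041 [-0.9   0.36  3.03]
0.042 0.042 [0.55 0.96 3.45]
0.043 0.043 [-0.08  0.37  3.  ]
0.044 0.044 [-0.62  1.    2.2 ]
0.045 0.045 [-0.38  0.46  1.21]
0.046 0.046 [0.1 0.  1.1]
0.047 0.0469 [0.2  0.39 0.32]
0.049 0.049 [-0.52 -0.5  -0.08]
16.8833
```

View pics/w5.png

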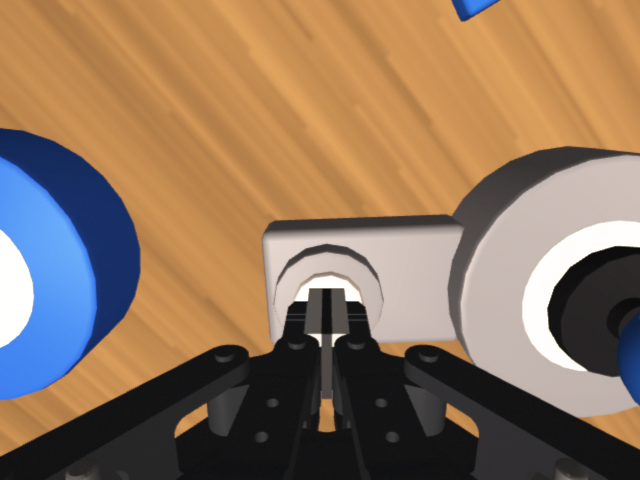

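Run:
```python
from h import *
B=np.array([.504,.077])
ctrl.movel([*B,.24],speed=.2)
P,im,_=shot("wrist","w6"); shot("scene","s6"); P2,im2,_=shot("top","t6")
L,g,G=full(P,im,L0=(.587,.012)); print(g-L,ctrl.current_time_s(),ctrl.current_ft_force())
cv2.imwrite("pics/w6x.png",np.hstack([cv2.resize(im,(400,300)),cv2.resize(im2,(400,300))])[:,:,::-1])
```

```text
lamp [0.5853 0.0135] err 0.00132 free (array([0.58675623, 0.01243946]), np.float64(0.05322832148603315)) 276
disc (array([0.58694835, 0.01195756]), np.float64(0.0003735258347251594)) free (array([0.58680261, 0.01234758]), np.float64(0.030604960942937992)) 105
globe flange [0.5878 0.0123] err 0.00034 free (array([0.58345856, 0.01257272]), np.float64(0.020029672459292002)) 68 ball [0.5867 0.0117]
[ 0.00250305 -0.00126315] 18.1417 [ 0.4227323  -0.86879862 -0.05157916]
```

View pics/w6.png

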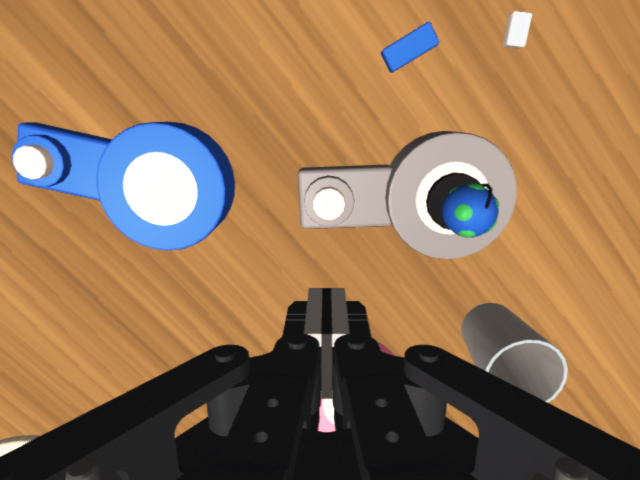

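View pics/s6.png

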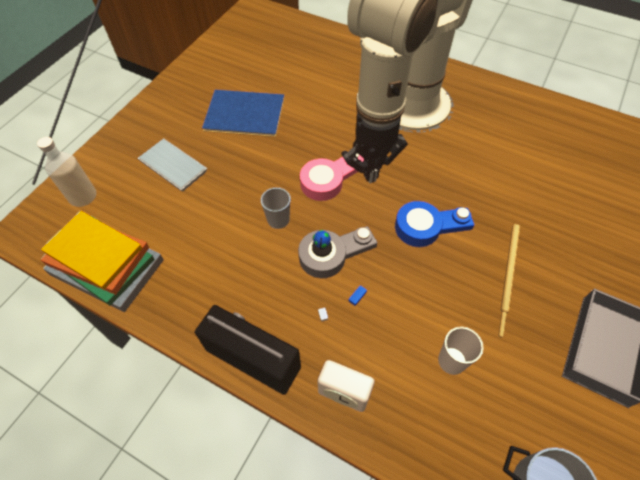

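Wrist view: the globe stands upright at about (458,203), centred on the pale disc with a pale ring showing on the near side. The button at (328,203) is up. In the scene view the other objects stand where they were and the arm is clear.

Run:
```python
from station import ctrl
ctrl.sleep(.3); print(ctrl.current_time_s(), abs(ctrl.current_qvel()).max()); ctrl.sign_off()
```

```text
18.4417 0.0035414058760241465
the job is handed in; nothing more can be done
```

I nudged the globe to the middle of the pale disc, then pressed the lamp's button fully down and let it spring back. The job was handed in at 18.4 s, with the arm stopped clear of everything.

- **Globe:** Two slow pushes on the flange, with both fingertips about 34 mm apart, moved it about 21 mm. It stayed upright and slid freely, and the readings taken at the end of each push were under 1.5 N.
- **Position on the disc:** Measured against the pale disc's edge, the flange ended about 1 mm from the centre, and about 7 mm is allowed. My fit to the drum's outer rim was poorer, with 1.3 mm residuals, and put the offset at up to 2.8 mm, still inside.
- **Button:** The force showed a 6 mm spring travel, from about 1.1 N to 4.8 N, ending at a hard stop that I pressed to about 8 N. The hard stop read 4 mm higher than expected because the closed fingertips reach past the TCP. The last picture shows the button up.
- **Other objects:** The last scene picture, compared by eye, shows the other objects where they were.

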